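Hold a leak test on the bench tester

TASK

Start a leak test with closed fingers, only pressing and gripping nothing: switch the tester on by pressing the far half of its rocker all the way down, then push the round vent knob fully home, then press the long bar key fully down and finish while still holding it down. Never press the vent knob before the tester is on, nor the bar key before the vent is home; leave the square key alone, and leave the loose parts lying as they are.

Things in the scene. Friction and masses are not known exactly. Their poses are not given: they have to be found in the camera images.
- tester: leak tester: fixed steel-blue box, 230 mm (x) by 340 mm (y), grey top panel 70 mm above the table. Origin: centre of its underside; x away from the robot, y left, z up, yaw within 0.3 rad. Its four black controls (same yaw, on aluminium bezels 10 mm high) stand in a row along y, 74 mm apart, near the middle of x, in varying order. A flat dial, 15 mm high, is in its far left corner.
- rocker (a joint): mains rocker, black, 60 mm (tester x) by 34 mm: two flat halves that meet in a shallow V at the pivot in the middle. Joint value in rad: 0 = off (near half level, far half sticking up); 0.4 = fully on (far half level, its face 18 mm above the panel; near half sticking up). About 2 N on its far half swings it; it stays where it is left.
- rocker_far (a point): point on the upper face of the rocker's far half, in the middle of its width, 20 mm beyond the pivot; it moves with the rocker: about 26 mm above the panel when off, 18 mm when fully on.
- vent (a joint): vent plunger, a round black flat-topped knob 36 mm across and 10 mm thick on a steel stem, in a round bezel 48 mm across. Joint value in m: 0 = pulled out (vent open), 0.010 = pushed fully home, straight down. About 2.5 N moves it; it has no spring and stays where it is left.
- vent_top (a point): centre of the vent knob's flat top; 32 mm above the panel when out, 22 mm when home.
- bar (a joint): test key, long bar 56 mm (tester y) by 24 mm; spring key, black plastic; joint value in m: 0 released, grows as the key goes down, 0.006 fully down. It starts to move at 1.5 N, takes about 5 N fully down, and springs back when let go.
- bar_top (a point): centre of the long bar key's top face; 22 mm above the panel when released, 16 mm when fully down.
- square (a joint): drain key, 30 x 30 mm square, to be left alone; spring key, black plastic; joint value in m: 0 released, grows as the key goes down, 0.006 fully down. It starts to move at 1.5 N, takes about 5 N fully down, and springs back when let go.
- square_top (a point): centre of the square key's top face; 22 mm above the panel when released.
- bearing: loose steel bearing ring, 52 mm across, 16 mm high, on the panel behind the controls; origin at the centre of its underside.
- bushing: loose brass bushing, 24 mm across, 20 mm high, on the panel in front of the controls; origin at the centre of its underside.
- carton: loose open white carton, 110 x 75 x 50 mm high, on the table left of the tester; origin at the centre of its underside.
- torque_link: loose white A-shaped link, about 146 x 100 x 26 mm, lying on the table right of the tester; origin at the middle of its underside.
- strut: loose white strut with square ends, 368 mm long, 50 mm high, lying on the table beyond the tester; origin on its underside, near its middle.
- driver: loose screwdriver lying on the table, left of the carton; origin on its underside.
- jar: loose jar, 60 mm across, 80 mm high, on the table at the right; origin at the centre of its underside.

How it is judged:
By the outcome, as a careful person would: the job done as asked, in the order asked, and still so for the second after the job is handed in, while the arm keeps its last pose, push and grip.
It also fails if it takes over 35 s, if anything falls off the work surface, if the arm or the gripper's body presses on something with over 40 N, if the wrist force passes 120 N, or if a joint passes its speed limit or range.

ROBOT

A 6-joint arm with a two-finger parallel gripper is mounted at the origin on the work surface. World frame = base frame: x ahead of the robot, y to its left, z up, the work surface at z = 0. Lengths are in m, angles in rad, forces in N, time in s.
With the tool pointing down it reaches from about 0.35 to 0.775 m from the base axis. Payload 7.3 kg.
Tool frame: the origin (TCP) lies on the centre line of the jaws, within the pads' length; the fingertips stand 17 mm ahead of it and the grasp point (between the pads) lies 2 mm behind it (robot.tip_extent is the distance from the TCP to the fingertips, in m); z points along the fingers, y is the line along which they close (so a half turn about z gives the same grasp; the last joint's range is limited). The gripper opens to 92 mm and grips with 3 to 60 N. Pads are 19 mm wide; open, the fingers measure 130 mm over their backs; the gripper's body (75 mm by 190 mm) begins 47 mm behind the grasp point.
Start: joints at [1.132, 0.342, 1.524, -0, 1.275, -0.146], TCP at [0.152, 0.503, 0.244] pointing down, gripper open.
Joint ranges: [-2.53, 2.53], [-0.77, 2.02], [0.04, 2.7], [-1, 4.14], [0.28, 2.66], [-3.11, 3.11]. Speed limits (rad/s): [2.57, 2.57, 3.14, 3.14, 3.14, 3.14].

INTERFACE

Orientations are given as [roll, pitch, yaw] about the fixed x, y, z axes, in that order (R = Rz(yaw) Ry(pitch) Rx(roll)).
In Python, from cell import robot gives the robot as it stands.
- The arm moves only by the tool step_arm, never from a script. Its argument "motion" is a list of rows, each a list of 2 entries, a list of its own where there are three numbers: the shift along the tool's x, y, z in units of 60 mm (1.0 is 60 mm), then the turn about the tool's z in rad. In form: [[[x, y, z], spin], ...]. A call has 1 to 10 rows; each row is the pose to reach, as a shift and turn from the pose commanded when the call began, along the tool's axes at that moment; what a row does not reach only later rows make up. A row lasts 1/8 s, in which the tool goes at most 62.5 mm and 10.7 degrees, less where a joint would pass 70% of its speed; a pose out of reach is approached as far as the arm can. A call with a gripper value outside its range is refused whole. "hand" is the closure in counts, from 0 (fully open) to 255 (shut), set as the call begins (left out, the last holds). The fingers move at their own pace and stop on an object; "squeeze" is the grip in N (left out, the last holds). Time passes only in rows, so rows that repeat a pose let the fingers close. It gives the time, the measured TCP pose, the force, the opening and the grip force at its end, in the units of the state.
- robot.observe(): the state, without advancing time (a new reading comes with each control period).
- robot.read_camera(name): name is "scene" or "top"; returns a dict with "pixels" (420x560x3 uint8, red, green, blue), "intrinsics" (3x3 intrinsics, pixels), "xyz" and "rotation" of the camera in the world. Camera axes: x right, y up, looking along -z (the intrinsics and any distortion apply to the point x, -y, -z); pixel columns grow to the right and rows downward; lengths in m; the calibration is good to about 2 mm. A picture is of the moment at which its call begins. There is no depth.
- robot.hand_in(): hands the job in; it is judged then, once.
The state is a dict: "time": time; "qpos": joint angles; "qvel": joint speeds; "joint_efforts": joint torques, N m; "tool_pos": TCP position; "tool_rot": TCP orientation; "contact_force": force on the tool from outside, world axes, zero at the start; "torque": the same for the moment, N m; "opening": finger opening in m; "grip_force": force on a finger pad.
Only numpy, scipy, OpenCV 4.12 (cv2) and the standard library are available. Lean on these libraries where they do the work, as an engineer would, in place of code of your own. Each camera call takes 0.05 s, during which the arm holds its last target. There are 200 camera calls.

## Working session

There is one attempt and no reset: what is moved stays moved. The work goes in short steps, Python scripts to look and compute and a tool call to move; the robot and the scene stay as the last step left them, time stands still between calls to the robot, and variables do not carry over. Pictures are saved under pics/ and viewed, at most 10 in all, crops included, and the job is handed in when it is done.

Besides the shell and the picture viewer there is one more tool, called after "Call:" by a JSON object that holds its "op" and its "data", one argument or row to a line. step_arm: Moves the arm, as the interface text tells. Its arguments: {"type":"object","properties":{"motion":{"type":"array"},"hand":{"type":"number"},"squeeze":{"type":"number"}},"required":["motion"]}

```bash
mkdir -p pics && python3 - <<'E'
from cell import robot
import cv2,pickle
d={}
for n in("scene","top"):
    c=robot.read_camera(n);d[n]=c
    cv2.imwrite(f"pics/{n}0.png",c["pixels"][:,:,::-1]); print(n,c["intrinsics"],c["xyz"],c["rotation"],c.keys())
pickle.dump(d,open("cams.pkl","wb"))
s=robot.observe();print(s["time"],s["tool_pos"],s["tool_rot"],robot.tip_extent,s["opening"],s["contact_force"])
E
```

```text
scene [[404.79674034   0.         281.46625598]
 [  0.         404.79674034 209.25620321]
 [  0.           0.           1.        ]] [ 1.03746336 -0.74778803  0.80495736] [0.87222249 0.01541798 0.49412951] dict_keys(['pixels', 'intrinsics', 'xyz', 'rotation'])
top [[533.13284712   0.         273.61495719]
 [  0.         533.13284712 209.95051912]
 [  0.           0.           1.        ]] [ 0.32522506 -0.03483903  1.71312472] [ 1.80610148e-01  1.20427875e-03 -1.55026536e+00] dict_keys(['pixels', 'intrinsics', 'xyz', 'rotation'])
0.1 [0.15138086 0.50233789 0.2430962 ] [-3.14019544e+00 -1.72265938e-04  2.84876539e+00] 0.017 0.09201403559270885 [0.09688192 0.73588933 0.37851417]
```

View pics/top0.png

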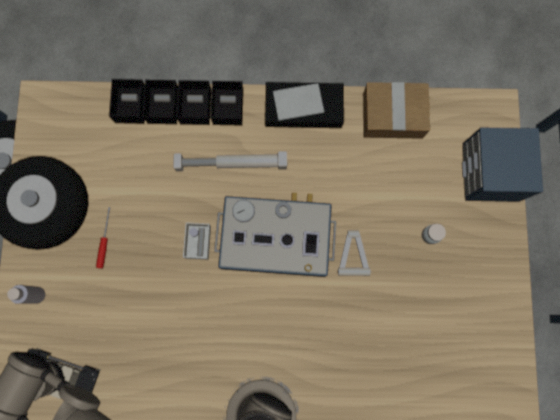

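View pics/scene0.png

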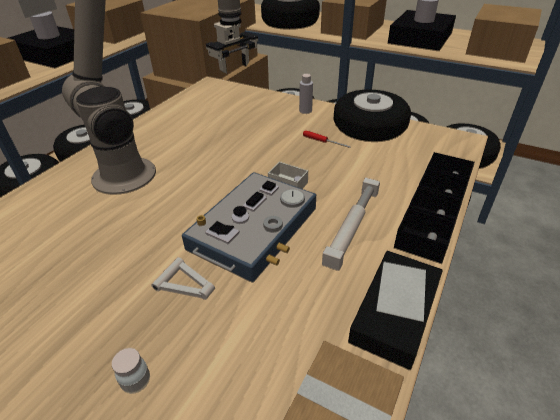

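The top view shows, from left to right (+y to −y): square (239,237), bar (263,239), vent (287,240) and rocker (311,243). Next I'll enlarge both views for accurate pixel positions.

```bash
cat > h.py <<'E'
import numpy as np, pickle
from scipy.spatial.transform import Rotation as R
d=pickle.load(open("cams.pkl","rb"))
def ray(n,u,v):
    c=d[n];K=c["intrinsics"];r=np.linalg.inv(K)@[u,v,1]
    return np.array(c["xyz"]),R.from_euler("xyz",c["rotation"]).apply(r*[1,-1,-1])
def at(n,u,v,z):
    o,r=ray(n,u,v);return o+r*(z-o[2])/r[2]
def proj(n,p):
    c=d[n];q=R.from_euler("xyz",c["rotation"]).inv().apply(np.array(p)-c["xyz"])*[1,-1,-1]
    q=c["intrinsics"]@q;return q[:2]/q[2]
E
python3 - <<'E'
from h import *
import cv2
for n,(x,y,w,h,s) in {"top":(212,190,130,90,6),"scene":(180,165,145,110,5)}.items():
    p=d[n]["pixels"][y:y+h,x:x+w,::-1]
    p=cv2.resize(p,None,fx=s,fy=s,interpolation=cv2.INTER_CUBIC)
    p=cv2.convertScaleAbs(p,alpha=1.5,beta=20)
    cv2.imwrite(f"pics/{n}crop.png",p)
for u,v in((239,237),(263,239),(287,240),(311,243)):print(at("top",u,v,.092).round(4))
for u,v in((269,186),(256,200),(240,213),(222,229)):print(at("scene",u,v,.092).round(4))
E
```

```text
[0.5348 0.0775 0.092 ]
[0.5301 0.0038 0.092 ]
[ 0.5285 -0.0697  0.092 ]
[ 0.5208 -0.1431  0.092 ]
[0.5421 0.0713 0.092 ]
[ 0.542  -0.0027  0.092 ]
[ 0.5325 -0.0711  0.092 ]
[ 0.5256 -0.1465  0.092 ]
```

View pics/topcrop.png

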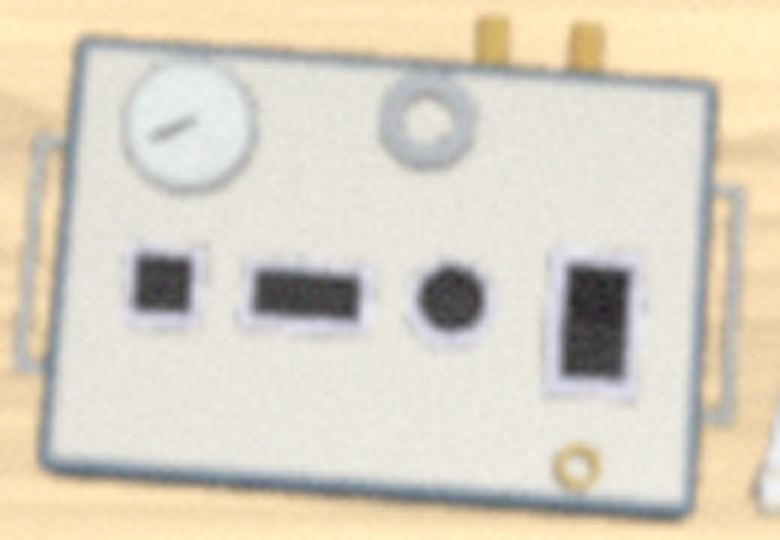

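View pics/scenecrop.png

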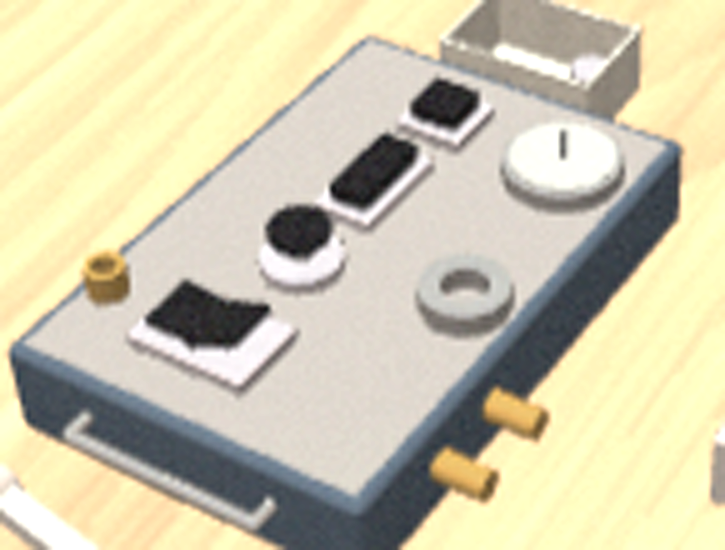

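The crops give these centres. Top crop: square (163,285), bar (306,294), vent (451,299), rocker bezel (593,324). Scene crop: square (446,102), bar (375,170), vent (300,231). The rocker's far half is the one towards the bearing.

```bash
python3 - <<'E'
from h import *
T=lambda u,v,z:at("top",212+(u-2.5)/6,190+(v-2.5)/6,z)
S=lambda u,v,z:at("scene",180+(u-2)/5,165+(v-2)/5,z)
for n,t,s,z in(("sq",(163,285),(446,102),.092),("bar",(306,294),(375,170),.092),("vent",(451,299),(300,231),.102),("rockbez",(593,324),(213,335),.08)):
    print(n,T(*t,z).round(4),S(*s,z).round(4))
for c in((82,42),(712,86),(690,512),(46,465)):print("corner",T(*c,.07).round(4))
for c in((370,40),(680,150),(360,508),(14,350)):print("cornerS",S(*c,.07).round(4))
print("bush",T(577,467,.09).round(3),"bearing",T(427,120,.086).round(3))
E
```

```text
sq [0.5345 0.0782 0.092 ] [0.5391 0.0753 0.092 ]
bar [0.5314 0.0051 0.092 ] [0.5352 0.0009 0.092 ]
vent [ 0.5291 -0.0687  0.102 ] [ 0.5337 -0.0733  0.102 ]
rockbez [ 0.5204 -0.1422  0.08  ] [ 0.5232 -0.1444  0.08  ]
corner [0.6648 0.1264 0.07  ]
corner [ 0.648  -0.2041  0.07  ]
corner [ 0.4261 -0.1931  0.07  ]
corner [0.4433 0.1367 0.07  ]
cornerS [0.4481 0.136  0.07  ]
cornerS [0.67   0.1225 0.07  ]
cornerS [ 0.6498 -0.2046  0.07  ]
cornerS [ 0.4291 -0.1942  0.07  ]
bush [ 0.446 -0.134  0.09 ] bearing [ 0.624 -0.055  0.086]
```

Call:
{"op": "step_arm", "data": {
  "motion": [
    [[-0.9,-0.8,0],-0.1],
    [[-1.8,-1.6,0],-0.2],
    [[-2.7,-2.4,0],-0.24],
    [[-3.6,-3.2,0],-0.24],
    [[-4.5,-4.1,0.1],-0.24],
    [[-5.4,-4.9,0.2],-0.24],
    [[-6.2,-5.6,0.3],-0.24],
    [[-7.0,-6.3,0.4],-0.24],
    [[-7.7,-6.9,0.5],-0.24],
    [[-8.2,-7.4,0.6],-0.24]
  ],
  "hand": 255,
  "squeeze": 10
}}

```text
time: 1.35
tool_pos: [0.4753, -0.0327, 0.212]
tool_rot: [3.141, 0.0, 3.088]
contact_force: [1.3, 1.1, 0.1]
opening: 0.0011
grip_force: 0.0
```

Call:
{"op": "step_arm", "data": {
  "motion": [
    [[0,0,0],0],
    [[0,0,0],0],
    [[0,0,0],0]
  ]
}}

```text
time: 1.72
tool_pos: [0.474, -0.0296, 0.2124]
tool_rot: [3.141, -0.0, 3.09]
contact_force: [1.1, -0.5, -0.3]
opening: 0.0005
grip_force: 0.0
```

Call:
{"op": "step_arm", "data": {
  "motion": [
    [[-0.6,-0.9,0.3],0],
    [[-1.23,-1.85,0.6],0],
    [[-1.23,-1.85,1.2],0],
    [[-1.23,-1.85,1.2],0],
    [[-1.23,-1.85,1.2],0],
    [[-1.23,-1.85,1.2],0]
  ]
}}

```text
time: 2.48
tool_pos: [0.5429, -0.1444, 0.1422]
tool_rot: [-3.141, 0.003, 3.09]
contact_force: [0.2, -0.1, 0.3]
opening: 0.0008
grip_force: 0.0
```

```bash
python3 - <<'E'
from cell import robot
from h import *
import cv2
c=robot.read_camera("scene");s=robot.observe();print(s["time"],s["tool_pos"],s["contact_force"])
x,y,w,h,f=180,145,130,110,5
cv2.imwrite("pics/s1.png",cv2.convertScaleAbs(cv2.resize(c["pixels"][y:y+h,x:x+w,::-1],None,fx=f,fy=f,interpolation=cv2.INTER_CUBIC),alpha=1.5,beta=20))
E
```

```text
2.525 [ 0.54290831 -0.14463797  0.14206923] [ 0.12359354  0.11610394 -0.12158617]
```

View pics/s1.png

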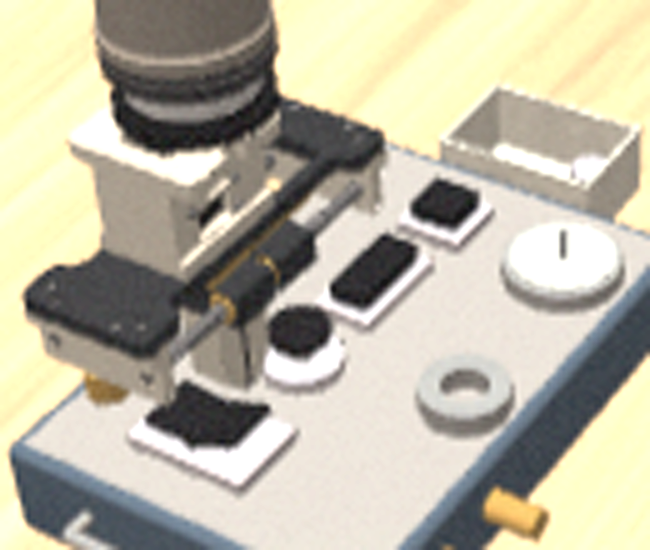

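The gripper stands over the rocker and clears its neighbours. Pressing now.

Call:
{"op": "step_arm", "data": {
  "motion": [
    [[0,0,0.25],0],
    [[0,0,0.4],0],
    [[0,0,0.48],0],
    [[0,0,0.54],0],
    [[0,0,0.58],0],
    [[0,0,0.6],0],
    [[0,0,0.6],0]
  ]
}}

```text
time: 3.4
tool_pos: [0.5427, -0.1456, 0.1052]
tool_rot: [-3.141, 0.001, 3.089]
contact_force: [-0.8, 0.7, 8.0]
opening: 0.0005
grip_force: 3.8
```

Call:
{"op": "step_arm", "data": {
  "motion": [
    [[0,0,0.03],0],
    [[0,0,0.05],0],
    [[0,0,0.05],0]
  ]
}}

```text
time: 3.78
tool_pos: [0.5428, -0.1456, 0.1049]
tool_rot: [-3.14, 0.003, 3.089]
contact_force: [-7.8, 3.8, 28.2]
opening: 0.0005
grip_force: 13.9
```

Call:
{"op": "step_arm", "data": {
  "motion": [
    [[0,0,-0.4],0],
    [[0,0,-0.9],0],
    [[0.13,0.6,-0.9],0],
    [[0.26,1.21,-0.9],0],
    [[0.26,1.21,-0.9],0],
    [[0.26,1.21,-0.9],0]
  ]
}}

```text
time: 4.53
tool_pos: [0.5306, -0.0725, 0.1552]
tool_rot: [-3.141, -0.0, 3.089]
contact_force: [0.5, -0.5, 0.0]
opening: 0.0008
grip_force: 0.0
```

```bash
python3 - <<'E'
from cell import robot
from h import *
import cv2
c=robot.read_camera("scene");s=robot.observe();print(s["time"],s["tool_pos"],s["contact_force"])
x,y,w,h,f=180,145,130,110,5
cv2.imwrite("pics/s2.png",cv2.convertScaleAbs(cv2.resize(c["pixels"][y:y+h,x:x+w,::-1],None,fx=f,fy=f,interpolation=cv2.INTER_CUBIC),alpha=1.5,beta=20))
E
```

```text
4.575 [ 0.53069621 -0.07283276  0.15511766] [ 1.24472637 -0.44944905  0.31057225]
```

View pics/s2.png

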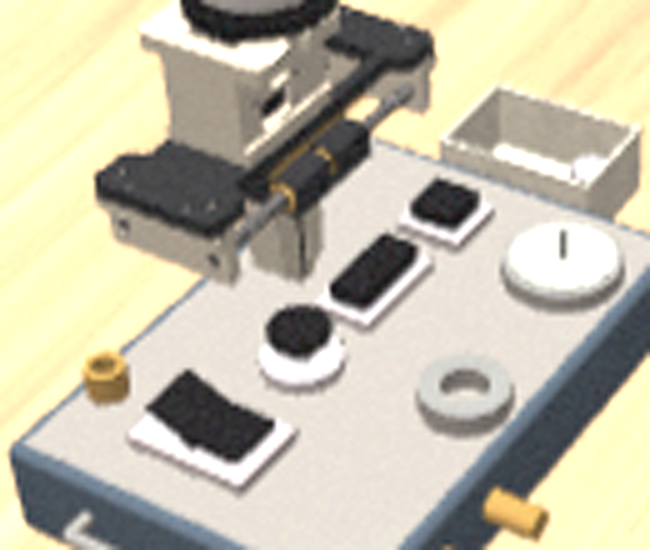

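The rocker is on: its far half (235,430) is level and its near half (190,390) is raised. The vent knob (300,330) is still out. Pressing the vent now.

Call:
{"op": "step_arm", "data": {
  "motion": [
    [[0,0,0.35],0],
    [[0,0,0.52],0],
    [[0,0,0.6],0],
    [[0,0,0.68],0],
    [[0,0,0.74],0],
    [[0,0,0.77],0],
    [[0,0,0.79],0],
    [[0,0,0.79],0]
  ]
}}

```text
time: 5.58
tool_pos: [0.5309, -0.0723, 0.1091]
tool_rot: [-3.141, 0.001, 3.089]
contact_force: [-3.5, -0.6, 10.1]
opening: 0.0008
grip_force: 4.9
```

Call:
{"op": "step_arm", "data": {
  "motion": [
    [[0,0,0.02],0],
    [[0,0,0.04],0],
    [[0,0,0.04],0]
  ]
}}

```text
time: 5.95
tool_pos: [0.5311, -0.0723, 0.1088]
tool_rot: [-3.14, 0.003, 3.089]
contact_force: [-8.2, -0.6, 25.5]
opening: 0.0005
grip_force: 13.1
```

Call:
{"op": "step_arm", "data": {
  "motion": [
    [[0,0,-0.4],0],
    [[0,0,-0.8],0],
    [[0.01,0.6,-0.8],0],
    [[0.02,1.25,-0.8],0],
    [[0.02,1.25,-0.8],0],
    [[0.02,1.25,-0.8],0]
  ]
}}

```text
time: 6.7
tool_pos: [0.5335, 0.0027, 0.1535]
tool_rot: [-3.141, 0.0, 3.089]
contact_force: [-0.6, 0.0, 0.7]
opening: 0.0004
grip_force: 0.0
```

```bash
python3 - <<'E'
from cell import robot
from h import *
import cv2
c=robot.read_camera("scene");s=robot.observe();print(s["time"],s["tool_pos"],s["contact_force"])
x,y,w,h,f=180,145,130,110,5
cv2.imwrite("pics/s3.png",cv2.convertScaleAbs(cv2.resize(c["pixels"][y:y+h,x:x+w,::-1],None,fx=f,fy=f,interpolation=cv2.INTER_CUBIC),alpha=1.5,beta=20))
E
```

```text
6.75 [0.53352539 0.00227897 0.15339595] [0.07508495 0.51373086 0.16048305]
```

View pics/s3.png

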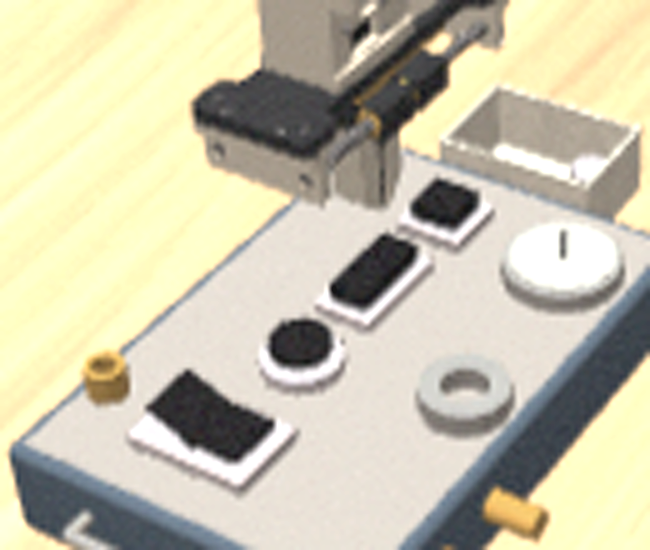

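The vent is home: the knob (300,343) now sits low in its bezel. The rocker is still on. Pressing the bar now.

Call:
{"op": "step_arm", "data": {
  "motion": [
    [[0,0,0.4],0],
    [[0,0,0.6],0],
    [[0,0,0.7],0],
    [[0,0,0.76],0],
    [[0,0,0.81],0],
    [[0,0,0.84],0],
    [[0,0,0.86],0],
    [[0,0,0.86],0]
  ]
}}

```text
time: 7.75
tool_pos: [0.5335, 0.0025, 0.1032]
tool_rot: [-3.141, 0.001, 3.089]
contact_force: [-5.2, -3.2, 11.0]
opening: 0.0004
grip_force: 5.6
```

Call:
{"op": "step_arm", "data": {
  "motion": [
    [[0,0,0.02],0],
    [[0,0,0.03],0],
    [[0,0,0.03],0],
    [[0,0,0.03],0]
  ]
}}

```text
time: 8.25
tool_pos: [0.5336, 0.0025, 0.1029]
tool_rot: [-3.141, 0.002, 3.089]
contact_force: [-9.2, -2.4, 23.8]
opening: 0.0001
grip_force: 11.9
```

```bash
python3 - <<'E'
from cell import robot
from h import *
import cv2
c=robot.read_camera("scene");s=robot.observe();print(s["time"],s["tool_pos"],s["contact_force"])
x,y,w,h,f=180,145,130,110,5
cv2.imwrite("pics/s4.png",cv2.convertScaleAbs(cv2.resize(c["pixels"][y:y+h,x:x+w,::-1],None,fx=f,fy=f,interpolation=cv2.INTER_CUBIC),alpha=1.5,beta=20))
E
```

```text
8.3 [0.53356172 0.00254865 0.1028522 ] [-9.84593096 -2.85885682 24.0809999 ]
```

View pics/s4.png

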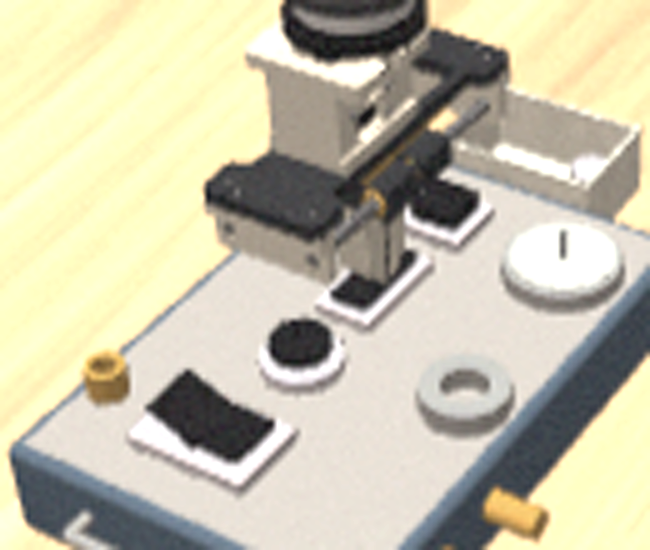

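The fingers are centred on the bar (375,280), which is held against its stop at 24 N. The rocker is on, the vent is home, and the square key and loose parts are untouched.

```bash
python3 -c "
from cell import robot
print(robot.hand_in())"
```

```text
the job is handed in; nothing more can be done
None
```

The leak test is started and handed in at about 8.3 s: rocker on, then vent home, then the bar key fully down and still held at about 24 N; the square key and loose parts were left alone.

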